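# Stand the chocolate mould up in the rack's slot

## Task

First take the tall tin out of the front slot of the mould rack and stand it upright on the small square wooden board. Then tip the chocolate mould that leans out over the rack's round bar up onto its long edge, and slide it along its lane into the front slot until it is fully home against the end stop, standing upright. Keep the tin upright on the way and do not disturb the mould in the rear slot or the bottle.

Things in the scene. Friction and masses are not known exactly. Their poses are not given: they have to be found in the camera images.
- rack: Aluminium mould rack, fixed. Origin: centre of underside; x away from the leaning side, y along the lane to the end stop. Sizes in mm in its frame: base x -100..90, y -180..175, top (lane floor) z 10. Front lane x -15..15, y -180 (open end) to 165. Back fence behind it, x 15..19, to z 70, whole length. In front only a lip to z 16 for y below 40; the front slot's fence beyond.
- slot_end (a point): Foot of the end stop's face, at rack (0, 165, 10) mm, where the front slot ends; end stop 6 mm thick, up to z 60 (z in mm above the counter). The front slot is the lane's last 125 mm, y 40..165, between the back fence and a front fence (x -19..-15, up to z 55) with a flared entrance at y 15..40. The rear slot, x 52..82, y 0..165, fences to z 70, holds the spare mould.
- drain_bar (a point): Middle of the round drain bar on which the mould leans: at rack (-69, -90, 56) mm, 8 mm thick, parallel to the rack's y from y -172 to -8, with a leg down to the base at each end.
- mould: Chocolate mould: flat greyish-brown plastic plate with 3 x 5 round dark cavities, 24 mm thick (its x), 150 long (y), 105 high on edge (z), 0.3 kg. Origin: centre of the long edge face it stands on. At the start this edge is on the lane floor in the open part and the mould leans 52 degrees towards rack -x onto the drain bar (own z points up and to rack -x). Home: origin at rack y 90, z 10.
- mould_edge (a point): Middle of the mould's free long edge, outer (lower) corner: at (-12, 0, 105) mm in the mould's frame. At the start it is the mould's outermost line, about 75 mm above the counter.
- tin: Rectangular steel tin with a dark lid and a pale label, 26 mm (x) by 60 mm (y) by 110 mm tall, about 0.25 kg; origin: centre of its underside. It starts standing on the lane floor in the front slot, its long side along the lane.
- board: Square wooden board fixed flat on the counter, 120 x 120 x 15 mm thick; origin: centre of its underside. It lies to the left or the right of the rack (a dark kitchen scale with a round steel plate lies on the other side).
- spare_mould: A second mould of the same size standing in the rear slot; origin: centre of its lower long edge face. To be left alone.
- bottle: Amber bottle, 52 mm across, 120 mm tall, standing in front of the rack on the left; origin: centre of its underside. To be left alone.
Things that resemble listed ones, but are neither listed nor needed, are in the scene too. Leave any blue look-alike of the tin alone.

How it is judged (in metres and radians):
On the way, in this order (a step that is already met when the one before it is completed fails the run):
1. the tin stands upright on the wooden board, let go (x of tin in the frame of board between -0.055 and 0.055 m and y of tin in the frame of board between -0.055 and 0.055 m and z of tin in the frame of board between 0.01 and 0.02 m and angle between tin's own z axis and vertical below 0.1 rad and contact force between the fingers and tin below 0.1 N), for 0.2 s.
2. the mould stands on its long edge on the front lane's floor (angle between mould's own z axis and vertical below 0.22 rad and x of mould in the frame of rack between -0.02 and 0.02 m and z of mould in the frame of rack between 0.005 and 0.018 m), for 0.2 s.
At the end, for the whole second after the job is handed in: The tin stands upright on the wooden board (its centre within 55 mm of the board's centre along each side), released; the mould stands on its long edge in the front slot, within 0.22 rad of upright, on the lane floor, within 10 mm of the end stop, and all is at rest (all of step 1 and all of step 2 and y of mould in the frame of rack between 0.08 and 0.095 m and angle between the y axis of mould and the y axis of rack, either way round below 0.12 rad and linear speed of each of mould, tin below 0.02 m/s); the robot touches nothing.
It fails at once if the tin is tipped over (more than 0.6 rad) (angle between tin's own z axis and vertical above 0.6 rad).
It fails at once if the spare mould in the rear slot is moved more than 20 mm (distance of spare_mould from where it was at the start of the episode above 0.02 m).
It fails at once if the bottle is moved more than 30 mm (distance of bottle from where it was at the start of the episode above 0.03 m).
It also fails if it takes over 64 s, if anything falls off the work surface, if the arm or the gripper's body presses on something with over 40 N, if the wrist force passes 120 N, or if a joint passes its speed limit or range.

## Robot

A 6-joint arm with a two-finger parallel gripper is mounted at the origin on the work surface. World frame = base frame: x ahead of the robot, y to its left, z up, the work surface at z = 0. Lengths are in mm, angles in degrees, forces in N, time in s.
With the tool pointing down it reaches from about 300 to 850 mm from the base axis. Payload 4.2 kg.
Tool frame: the origin (TCP) lies at the centre of the arm's flange, where the gripper is bolted on; the fingertips stand 191 mm ahead of it and the grasp point (between the pads) lies 172 mm ahead of it; y points along the fingers, x is the direction in which the jaws open and shut, and the axes are right-handed (so a half turn about y gives the same grasp; the last joint's range is limited). The gripper opens to 91 mm and grips with 3 to 60 N. Pads are 32 mm wide; open, the fingers measure 118 mm over their backs; the gripper's body (76 mm by 178 mm) begins 60 mm behind the grasp point.
Start: joints at [-66.864, 18.312, 89.639, -0, 72.044, -1.146], TCP at [236.454, -524.13, 404.776] pointing down, gripper open.
Joint ranges: [-177.97, 177.97], [-48.28, 115.42], [12.27, 149.76], [-77.06, 257.06], [2.81, 150.46], [-146.56, 146.56]. Speed limits (degrees/s): [147.25, 147.25, 180, 180, 180, 180].

## Interface

Orientations are given as [roll, pitch, yaw] about the fixed x, y, z axes, in that order (R = Rz(yaw) Ry(pitch) Rx(roll)).
In Python, from workcell import env gives the robot as it stands.
- The arm moves only by the tool carry_out, never from a script. Its argument "increments" is a list of rows, each a list of 3 entries, a list of its own where there are three numbers: the turn, a rotation vector about the tool's x, y, z in rad, then the shift along the tool's x, y, z in mm, then the closure, from 0 (fully open) to 1 (shut). In form: [[[wx, wy, wz], [dx, dy, dz], claw], ...]. A call has 1 to 10 rows; each row is the pose to reach, as a shift and turn from the pose commanded when the call began, along the tool's axes at that moment; what a row does not reach only later rows make up. A row lasts 1/12 s, in which the tool goes at most 41.7 mm and 7.16 degrees, less where a joint would pass 70% of its speed; a pose out of reach is approached as far as the arm can. A call with a gripper value outside its range is refused whole. The fingers move at their own pace and stop on an object; "force" is the grip in N (left out, the last holds). Time passes only in rows, so rows that repeat a pose let the fingers close. It gives the time, the measured TCP pose, the force and the opening at its end, in the units of the state.
- env.state(): the state, without advancing time (a new reading comes with each control period).
- env.grab_frame(name): name is "scene" or "top"; returns a dict with "frame" (400x640x3 uint8, blue, green, red), "z_map" (400x640 float32, mm along the optical axis (not along the pixel's ray), 0 where there is no reading), "camera_matrix" (3x3 intrinsics, pixels), "k1" (the pictures are not rectified: a ray, as slopes to the right and down, at radius r is drawn at 1 + k1 r^2 times it, then the intrinsics apply), "rvec" (rotation vector, rad) and "tvec" (3), from world to camera coordinates, as OpenCV has them. Camera axes: x right, y down, z forward; pixel columns grow to the right and rows downward; lengths in mm; the calibration is good to about 2 mm. A picture is of the moment at which its call begins.
- env.job_done(): hands the job in, once; it reports no verdict.
The state is a dict: "time_s": time; "qpos": joint angles; "qvel": joint speeds; "effort": joint torques, N m; "ee_pos": TCP position; "ee_rot": TCP orientation; "force": force on the tool from outside, world axes, zero at the start; "torque": the same for the moment, N m; "gripper_width": finger opening in mm.
Only numpy, scipy, OpenCV 4.12 (cv2) and the standard library are available. Lean on these libraries where they do the work, as an engineer would, in place of code of your own. Each camera call takes 0.05 s, during which the arm holds its last target. There are 200 camera calls.

## Working session

There is one attempt and no reset: what is moved stays moved. The work goes in short steps, Python scripts to look and compute and a tool call to move; the robot and the scene stay as the last step left them, time stands still between calls to the robot, and variables do not carry over. Pictures are saved under pics/ and viewed, about 8 in all and at most 12, crops included, and the job is handed in when it is done.

Besides the shell and the picture viewer there is one more tool, called after "Emit:" by a JSON object that holds its "method" and its "body", one argument or row to a line. carry_out: Moves the arm, as the interface text tells. Its arguments: {"type":"object","properties":{"increments":{"type":"array","items":{"type":"array"}},"force":{"type":"number"}},"required":["increments"]}

```bash
mkdir -p pics; ls
cat > h.py <<'E'
import numpy as np, cv2
from scipy.spatial.transform import Rotation as R
from workcell import env
def grab(n):
    f=env.grab_frame(n); np.savez('/tmp/%s.npz'%n,**f); return f
def cloud(f):
    K=np.array(f['camera_matrix']);k=float(f['k1']);z=f['z_map'];h,w=z.shape
    u,v=np.meshgrid(np.arange(w),np.arange(h))
    xd=(u-K[0,2])/K[0,0];yd=(v-K[1,2])/K[1,1];x,y=xd.copy(),yd.copy()
    for _ in range(10):
        s=1+k*(x*x+y*y);x=xd/s;y=yd/s
    P=np.stack([x*z,y*z,z],-1)
    Rm=R.from_rotvec(np.ravel(f['rvec'])).as_matrix();t=np.ravel(f['tvec'])
    W=(P-t)@Rm; W[z<=0]=np.nan; return W
def proj(f,p):
    K=np.array(f['camera_matrix']);Rm=R.from_rotvec(np.ravel(f['rvec'])).as_matrix()
    q=np.atleast_2d(p)@Rm.T+np.ravel(f['tvec']);x=q[:,:2]/q[:,2:];r=(x**2).sum(1,keepdims=True)
    x=x*(1+float(f['k1'])*r);return x*[K[0,0],K[1,1]]+K[:2,2]
E
python3 - <<'E'
from h import *
for n in('scene','top'):
    f=grab(n);cv2.imwrite('pics/%s0.png'%n,f['frame'])
    print(n,f['k1'],np.ravel(f['rvec']),np.ravel(f['tvec']),-R.from_rotvec(np.ravel(f['rvec'])).as_matrix().T@np.ravel(f['tvec']))
print(env.state())
E
```

```text
pics
scene -0.041397879020232294 [ 1.32863619  2.41885611 -0.77067898] [ 326.1708719  -360.61740797 1473.64151086] [1126.65313436  352.98024671 1007.02994763]
top -0.037151539141752524 [ 2.16584914 -2.12907965  0.1347639 ] [ -19.27510816  575.021236   1145.97680268] [ 416.55297879  -21.59453896 1212.55972046]
{'time_s': 0.1, 'qpos': array([-6.68642212e+01,  1.83484875e+01,  8.97001205e+01, -3.29474912e-03,
        7.20431921e+01, -1.14781558e+00]), 'qvel': array([ 0.03535253, -0.06158484, -0.2509605 ,  0.03091245,  0.05387479,
       -0.10020246]), 'effort': array([-4.91301871e-04, -4.13334990e+01, -2.32509792e+01,  7.28063495e-02,
        4.21588321e-02, -4.26853944e-05]), 'ee_pos': array([ 236.3888156 , -523.99972536,  403.99422362]), 'ee_rot': array([-90.00129308,   0.09184451, -65.71538835]), 'force': array([-0.41363616,  0.37202402, -0.19505816]), 'torque': array([0.01885764, 0.02213032, 0.03911321]), 'gripper_width': 90.96773630845944}
```

View pics/scene0.png

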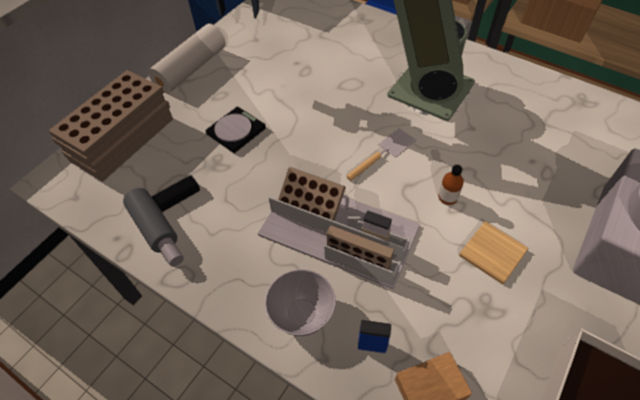

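View pics/top0.png

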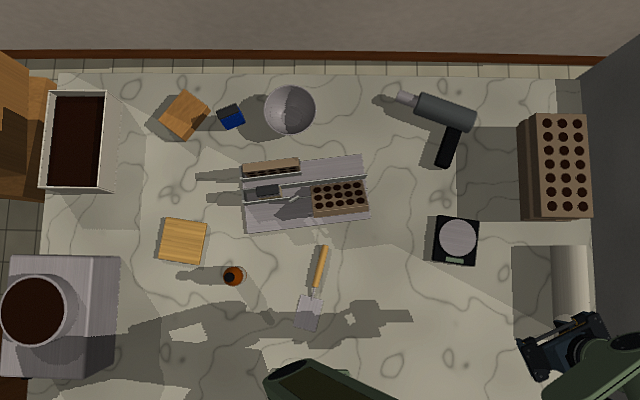

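Run:
```python
from h import *
fs={n:dict(np.load('/tmp/%s.npz'%n)) for n in('scene','top')}
W={n:cloud(f) for n,f in fs.items()}
for n in W: # table noise
    w=W[n].reshape(-1,3); m=(abs(w[:,2])<30)&(w[:,0]>300)&(w[:,0]<500); print(n,np.nanmedian(w[m,2]),np.nanstd(w[m,2]))
t=W['top']
def px(u,v): return t[v,u].round(0)
for nm,uv in dict(rackNE=(361,154),SE=(368,217),SW=(245,232),board=(182,241),boardTL=(164,219),tin=(266,191),bottle=(236,273),mould=(340,197),spare=(270,166)).items(): print(nm,px(*uv))
w=np.concatenate([W[n].reshape(-1,3) for n in W]); w=w[~np.isnan(w[:,0])]
def rect(box,z0,z1,src=w):
    s=src[(src[:,0]>box[0])&(src[:,0]<box[1])&(src[:,1]>box[2])&(src[:,1]<box[3])&(src[:,2]>z0)&(src[:,2]<z1)]
    print(len(s),cv2.minAreaRect(s[:,:2].astype(np.float32)),s.mean(0).round(1)); return s
for n in W:
    s=W[n].reshape(-1,3)
    print(n,'base');rect((350,750,-250,300),7,13,s)
    c=t[241,182];print('board');rect((c[0]-100,c[0]+100,c[1]-100,c[1]+100),11,19,s)
    c=t[191,266];print('tin');rect((c[0]-50,c[0]+50,c[1]-50,c[1]+50),113,130,s)
    c=t[166,270];print('spare');rect((c[0]-100,c[0]+100,c[1]-100,c[1]+100),107,125,s)
    c=t[273,236];print('bottle');rect((c[0]-50,c[0]+50,c[1]-50,c[1]+50),30,150,s)
```

```text
scene 1.9662385524455703 7.1798481062114226
top 0.20039667014180235 6.611865227812656
rackNE [ 706. -131.   10.]
SE [ 523. -152.   13.]
SW [475. 198.  -1.]
board [445. 373.  16.]
boardTL [508. 435.   0.]
tin [577. 126. 120.]
bottle [363. 201.  92.]
mould [571. -69.  65.]
spare [645. 119. 112.]
scene base
2631 ((539.8585815429688, 23.332321166992188), (534.1102905273438, 376.97540283203125), 89.95785522460938) [603.5  21.3  10.7]
board
2109 ((447.961669921875, 375.4906005859375), (121.64220428466797, 123.79345703125), 81.72217559814453) [451.4 375.8  15.8]
tin
300 ((580.8042602539062, 124.04824829101562), (29.130884170532227, 60.465614318847656), 11.475107192993164) [582.3 124.7 120.7]
spare
1111 ((615.9954833984375, 113.18611145019531), (94.4982681274414, 150.06219482421875), 9.744329452514648) [630.1 121.9 116.7]
bottle
581 ((361.4655456542969, 217.39266967773438), (44.150856018066406, 50.15043640136719), 24.25101089477539) [367.  217.   79.1]
top base
3528 ((548.3897094726562, 23.406723022460938), (540.21337890625, 394.4683532714844), 89.96731567382812) [577.6  38.    9.9]
board
1634 ((446.67889404296875, 375.2275390625), (122.4686279296875, 120.72314453125), 82.23912048339844) [446.5 374.4  14.6]
tin
229 ((580.5580444335938, 123.24148559570312), (26.039987564086914, 60.63271713256836), 8.757169723510742) [580.  122.6 119.6]
spare
757 ((615.0657958984375, 113.3629150390625), (92.74864196777344, 149.56707763671875), 7.633537292480469) [626.9 118.9 116.1]
bottle
355 ((353.26654052734375, 212.77474975585938), (49.73435592651367, 50.995914459228516), 47.484859466552734) [355.  207.5  85.9]
```

Run:
```python
from h import *
fs={n:dict(np.load('/tmp/%s.npz'%n)) for n in('scene','top')}
yaw=np.radians(8);o=np.array([597,40,0.]);Rz=R.from_euler('z',yaw).as_matrix()
for n in fs:
    w=cloud(fs[n]).reshape(-1,3);w=w[~np.isnan(w[:,0])];l=(w-o)@Rz
    l=l[(abs(l[:,0])<150)&(abs(l[:,1])<230)]
    print(n)
    b=l[(l[:,2]>7)&(l[:,2]<13)]
    for y0 in range(-170,170,40):
        s=b[(b[:,1]>y0)&(b[:,1]<y0+20)]
        if len(s)>10: print(' base y',y0,'x',np.percentile(s[:,0],[1,99]).round(1))
    for x0 in range(-90,90,30):
        s=b[(b[:,0]>x0)&(b[:,0]<x0+15)]
        if len(s)>10: print(' base x',x0,'y',np.percentile(s[:,1],[1,99]).round(1))
    f=l[(l[:,2]>64)&(l[:,2]<74)&(abs(l[:,0]-17)<15)]
    for y0 in range(-170,170,50):
        s=f[(f[:,1]>y0)&(f[:,1]<y0+50)]
        if len(s)>3: print(' fence y',y0,s[:,0].mean().round(1),len(s))
    m=l[(l[:,2]>25)&(l[:,2]<110)&(l[:,0]<12)&(l[:,1]<5)]
    print(' mould y',np.percentile(m[:,1],[1,3,97,99]).round(1),'x',np.percentile(m[:,0],[1,99]).round(1))
    s=m[(m[:,1]<-20)&(m[:,1]>-140)];
    for x0 in range(-100,10,10):
        q=s[(s[:,0]>x0)&(s[:,0]<x0+10)]
        if len(q): print('  x',x0+5,'z',np.percentile(q[:,2],90).round(1),len(q))
    t=l[(l[:,2]>113)&(abs(l[:,0])<30)];print(' tin',t.min(0),t.max(0))
    c=l[(l[:,2]>110)&(l[:,0]>40)];print(' spare',c.min(0),c.max(0))
```

```text
scene
 base y -170 x [13.3 86.1]
 base y -130 x [12.9 85.9]
 base y -90 x [15.6 85.5]
 base y -50 x [-97.7  85.1]
 base y -10 x [-104.2   86.8]
 base y 30 x [-104.9   86.2]
 base y 70 x [-104.6   85.5]
 base y 110 x [-105.4   87.6]
 base y 150 x [-103.8   85. ]
 base x -90 y [-34.9 167.6]
 base x -60 y [-32.8 167.6]
 base x -30 y [-25.8 168.6]
 base x 0 y [-182.8  168.4]
 base x 30 y [-185.   167.2]
 base x 60 y [-183.7  167.1]
 fence y -170 13.4 54
 fence y -120 13.6 55
 fence y -70 13.4 57
 fence y -20 13.5 60
 fence y 30 12.4 77
 fence y 80 11.5 91
 fence y 130 12.9 38
 mould y [-173.6 -169.9  -25.4  -14.7] x [-78.8  11.5]
  x -85 z 89.2 18
  x -75 z 94.9 168
  x -65 z 90.6 237
  x -55 z 83.4 247
  x -45 z 75.5 248
  x -35 z 68.3 259
  x -25 z 60.1 239
  x -15 z 51.3 231
  x -5 z 47.1 71
  x 5 z 69.2 4
 tin [-18.6429387   55.38845848 113.60325756] [ 10.79498149 115.58773168 126.03443858]
 spare [ 49.43858268  -4.40341536 110.025504  ] [ 75.55449701 145.85118787 121.10886645]
top
 base y -170 x [-103.   85.]
 base y -130 x [-102.9   84.3]
 base y -90 x [-103.    85.2]
 base y -50 x
[... 201 characters left out ...]
x -60 y [-186.1  164.5]
 base x -30 y [-185.  165.]
 base x 0 y [-185.6  155.5]
 base x 30 y [-184.1  163.5]
 base x 60 y [-185.3   77.2]
 fence y -170 13.1 33
 fence y -120 12.7 30
 fence y -70 12.6 29
 fence y -20 12.6 31
 fence y 30 12.0 18
 fence y 80 12.4 5
 fence y 130 12.3 19
 mould y [-175.1 -171.9  -27.2  -13. ] x [-88.   11.7]
  x -85 z 85.8 153
  x -75 z 93.0 172
  x -65 z 89.7 144
  x -55 z 82.3 142
  x -45 z 74.6 139
  x -35 z 66.8 133
  x -25 z 58.3 128
  x -15 z 50.1 128
  x -5 z 43.4 122
  x 5 z 35.1 88
 tin [-18.03061788  54.30054145 113.29264798] [  8.54341129 115.01297956 125.85842618]
 spare [ 49.2298621   -4.9205542  110.02012659] [ 74.88463152 144.63253293 120.76881495]
```

```bash
cat >> h.py <<'E'
O=np.array([593.5,34,0.]);YAW=8.1
RK=R.from_euler('z',YAW,degrees=True)
def rack(p): return O+RK.apply(p)
def goal(grasp,tilt=0,world=True):
    """print turn/shift from now to tool with grasp point at grasp, tilted 'tilt' deg towards robot"""
    s=env.state();R0=R.from_euler('xyz',s['ee_rot'],degrees=True)
    Rg=RK*R.from_euler('x',-90,degrees=True)*R.from_euler('z',-tilt,degrees=True)
    g=np.array(grasp,float) if world else rack(grasp)
    tcp=g-Rg.apply([0,172,0])
    print('turn',(R0.inv()*Rg).as_rotvec().round(3),'shift',R0.inv().apply(tcp-s['ee_pos']).round(1),'tcp',tcp.round(1))
def st():
    s=env.state();R0=R.from_euler('xyz',s['ee_rot'],degrees=True)
    g=s['ee_pos']+R0.apply([0,172,0])
    print('t',round(s['time_s'],2),'q',s['qpos'].round(1),'rot',s['ee_rot'].round(1),'F',s['force'].round(1),'w',round(s['gripper_width'],1),'grasp rack',RK.inv().apply(g-O).round(1))
E
python3 -c "
from h import *
goal((580.8,123.6,190))"
```

```text
turn [-1.000e-03 -1.288e+00 -1.000e-03] shift [-448.6   42.7  580.3] tcp [580.8 123.6 362. ]
```

Emit:
{"method": "carry_out", "body": {
  "increments": [
    [[0,-1.288,0],[-448.6,42.7,580.3],0.34],
    [[0,-1.288,0],[-448.6,42.7,580.3],0.34],
    [[0,-1.288,0],[-448.6,42.7,580.3],0.34],
    [[0,-1.288,0],[-448.6,42.7,580.3],0.34],
    [[0,-1.288,0],[-448.6,42.7,580.3],0.34],
    [[0,-1.288,0],[-448.6,42.7,580.3],0.34],
    [[0,-1.288,0],[-448.6,42.7,580.3],0.34],
    [[0,-1.288,0],[-448.6,42.7,580.3],0.34],
    [[0,-1.288,0],[-448.6,42.7,580.3],0.34],
    [[0,-1.288,0],[-448.6,42.7,580.3],0.34]
  ],
  "force": 30
}}

```text
time_s: 0.93
ee_pos: [432.1, -154.9, 380.3]
ee_rot: [-90.0, 0.0, 6.2]
force: [-0.1, -0.7, 0.4]
gripper_width: 59.7
```

```bash
python3 -c "
from h import *
st();goal((580.8,123.6,190))"
```

```text
t 0.93 q [-21.2   8.9 106.2  -0.   64.9 -27.4] rot [-90.    0.    6.2] F [-0.1 -0.7  0.4] w 59.7 grasp rack [-186.4 -164.3  208.3]
turn [ 0.    -0.032 -0.   ] shift [178.1  18.3 260.7] tcp [580.8 123.6 362. ]
```

Emit:
{"method": "carry_out", "body": {
  "increments": [
    [[0,-0.03,0],[178,18,260],0.34],
    [[0,-0.03,0],[178,18,260],0.34],
    [[0,-0.03,0],[178,18,260],0.34],
    [[0,-0.03,0],[178,18,260],0.34],
    [[0,-0.03,0],[178,18,260],0.34],
    [[0,-0.03,0],[178,18,260],0.34],
    [[0,-0.03,0],[178,18,260],0.34],
    [[0,-0.03,0],[178,18,260],0.34],
    [[0,-0.03,0],[178,18,260],0.34],
    [[0,-0.03,0],[178,18,260],0.34]
  ]
}}

```text
time_s: 1.77
ee_pos: [582.3, 121.1, 361.4]
ee_rot: [-90.0, 0.1, 7.8]
force: [-0.5, -0.6, 0.8]
gripper_width: 60.4
```

```bash
python3 -c "
from h import *
st();goal((580.8,123.6,97))"
```

```text
t 1.77 q [10.6 21.8 90.8 -0.  67.5  2.9] rot [-90.    0.1   7.8] F [-0.5 -0.6  0.8] w 60.4 grasp rack [  0.8  87.7 189.4]
turn [ 0.001 -0.006 -0.002] shift [-0.9 92.4  2.7] tcp [580.8 123.6 269. ]
```

Emit:
{"method": "carry_out", "body": {
  "increments": [
    [[0,-0.006,0],[-1,30,2],0.34],
    [[0,-0.006,0],[-1,60,2],0.34],
    [[0,-0.006,0],[-1,85,2],0.34],
    [[0,-0.006,0],[-1,92,2],0.34],
    [[0,-0.006,0],[-1,92,2],0.34],
    [[0,-0.006,0],[-1,92,2],1],
    [[0,-0.006,0],[-1,92,2],1],
    [[0,-0.006,0],[-1,92,2],1],
    [[0,-0.006,0],[-1,92,2],1],
    [[0,-0.006,0],[-1,92,2],1]
  ]
}}

```text
time_s: 2.6
ee_pos: [581.1, 121.9, 271.6]
ee_rot: [-90.0, -0.1, 8.0]
force: [-0.1, -0.1, 1.2]
gripper_width: 29.7
```

```bash
python3 -c "
from h import *
st()"
```

```text
t 2.6 q [10.7 26.3 97.8 -0.  55.8  2.8] rot [-90.   -0.1   8. ] F [-0.1 -0.1  1.2] w 29.7 grasp rack [ 0.4 88.7 99.6]
```

Emit:
{"method": "carry_out", "body": {
  "increments": [
    [[0,0,0],[0,0,0],1],
    [[0,0,0],[0,0,0],1],
    [[0,0,0],[0,0,0],1],
    [[0,0,0],[0,-15,0],1],
    [[0,0,0],[0,-35,0],1],
    [[0,0,0],[0,-60,0],1],
    [[0,0,0],[0,-85,0],1],
    [[0,0,0],[0,-100,0],1],
    [[0,0,0],[0,-100,0],1],
    [[0,0,0],[0,-100,0],1]
  ]
}}

```text
time_s: 3.43
ee_pos: [580.7, 121.9, 370.2]
ee_rot: [-90.0, -0.0, 8.0]
force: [-0.3, 0.3, -3.5]
gripper_width: 25.9
```

```bash
python3 -c "
from h import *
st();goal((447,375,200))"
```

```text
t 3.43 q [10.7 21.3 90.3 -0.  68.4  2.8] rot [-90.  -0.   8.] F [-0.3  0.3 -3.5] w 25.9 grasp rack [ -0.3  88.8 198.2]
turn [ 0.    -0.002  0.   ] shift [-97.3  -1.8 269.2] tcp [447. 375. 372.]
```

Emit:
{"method": "carry_out", "body": {
  "increments": [
    [[0,0,0],[-6,0,16],1],
    [[0,0,0],[-16,0,45],1],
    [[0,0,0],[-29,0,80],1],
    [[0,0,0],[-42,0,117],1],
    [[0,0,0],[-55,0,153],1],
    [[0,0,0],[-68,0,189],1],
    [[0,0,0],[-81,0,225],1],
    [[0,0,0],[-91,0,252],1],
    [[0,0,0],[-97,0,268],1],
    [[0,0,0],[-97,0,269],1]
  ]
}}

```text
time_s: 4.27
ee_pos: [445.4, 377.4, 367.8]
ee_rot: [-90.1, 0.3, 8.2]
force: [-0.7, 0.8, -1.9]
gripper_width: 25.9
```

```bash
python3 -c "
from h import *
st();goal((447,375,106.5))"
```

```text
t 4.27 q [39.1 20.6 91.7  0.1 67.9 30.9] rot [-90.1   0.3   8.2] F [-0.7  0.8 -1.9] w 25.9 grasp rack [-99.1 360.7 195.8]
turn [ 0.001  0.001 -0.005] shift [ 1.7 89.3 -2.5] tcp [447.  375.  278.5]
```

Emit:
{"method": "carry_out", "body": {
  "increments": [
    [[0,0,0],[0,15,0],1],
    [[0,0,0],[0,35,0],1],
    [[0,0,0],[0,55,0],1],
    [[0,0,0],[0,70,0],1],
    [[0,0,0],[0,80,0],1],
    [[0,0,0],[0,84,0],1],
    [[0,0,0],[0,86,0],1],
    [[0,0,0],[0,87,0],1],
    [[0,0,0],[0,87,0],1],
    [[0,0,0],[0,87,0],1]
  ]
}}

```text
time_s: 5.1
ee_pos: [447.8, 374.9, 284.3]
ee_rot: [-90.0, -0.1, 8.0]
force: [-0.1, 0.3, -2.6]
gripper_width: 26.0
```

```bash
python3 -c "
from h import *
st();goal((447,375,104.6))"
```

```text
t 5.1 q [38.8 24.8 98.3 -0.  56.9 30.9] rot [-90.   -0.1   8. ] F [-0.1  0.3 -2.6] w 26.0 grasp rack [-96.  358.2 112.3]
turn [-0.001 -0.002  0.002] shift [-0.8  7.7  0.2] tcp [447.  375.  276.6]
```

Lower the rest slowly, watching the force.

Emit:
{"method": "carry_out", "body": {
  "increments": [
    [[0,0,0],[0,2,0],1],
    [[0,0,0],[0,4,0],1],
    [[0,0,0],[0,6,0],1],
    [[0,0,0],[0,7,0],1],
    [[0,0,0],[0,7,0],1],
    [[0,0,0],[0,7,0],1]
  ]
}}

```text
time_s: 5.6
ee_pos: [447.5, 374.8, 276.4]
ee_rot: [-90.0, 0.0, 8.0]
force: [-0.8, -0.1, -2.9]
gripper_width: 25.6
```

Emit:
{"method": "carry_out", "body": {
  "increments": [
    [[0,0,0],[0,1,0],1],
    [[0,0,0],[0,1,0],1],
    [[0,0,0],[0,2,0],1],
    [[0,0,0],[0,2,0],1]
  ]
}}

```text
time_s: 5.93
ee_pos: [447.5, 374.8, 276.3]
ee_rot: [-90.0, -0.0, 8.0]
force: [-2.2, -1.3, 8.8]
gripper_width: 25.9
```

Contact with the board. Release, back up.

Emit:
{"method": "carry_out", "body": {
  "increments": [
    [[0,0,0],[0,-1,0],0.95],
    [[0,0,0],[0,-1,0],0.5],
    [[0,0,0],[0,-1,0],0.34],
    [[0,0,0],[0,-1,0],0.34],
    [[0,0,0],[0,-1,0],0.34],
    [[0,0,0],[0,-25,0],0.34],
    [[0,0,0],[0,-60,0],0.34],
    [[0,0,0],[0,-95,0],0.34],
    [[0,0,0],[0,-120,0],0.34],
    [[0,0,0],[0,-120,0],0.34]
  ]
}}

```text
time_s: 6.77
ee_pos: [448.4, 375.5, 400.6]
ee_rot: [-89.6, -0.6, 8.0]
force: [0.6, 0.7, 0.8]
gripper_width: 60.5
```

Run:
```python
from h import *
st()
f=grab('scene');cv2.imwrite('pics/s1.png',f['frame'])
# tilted pre-grasp: mould centre y -94, mould-frame z of grasp point
def mp(x,z,t=52,o=(3.7,-94,19.5)):
    t=np.radians(t);return (o[0]+x*np.cos(t)-z*np.sin(t),o[1],o[2]+x*np.sin(t)+z*np.cos(t))
goal(mp(0,109+90),52,False); goal(mp(0,109),52,False)
```

```text
t 6.77 q [38.8 19.2 88.9 -0.  71.2 30.9] rot [-89.6  -0.6   8. ] F [0.6 0.7 0.8] w 60.5 grasp rack [-93.8 359.6 228.6]
turn [-0.002 -0.004 -0.901] shift [-192.5  147.  -453.3] tcp [321.  -99.7 247.9]
turn [-0.002 -0.004 -0.901] shift [-121.9  202.8 -453.3] tcp [391.2 -89.7 192.5]
```

View pics/s1.png

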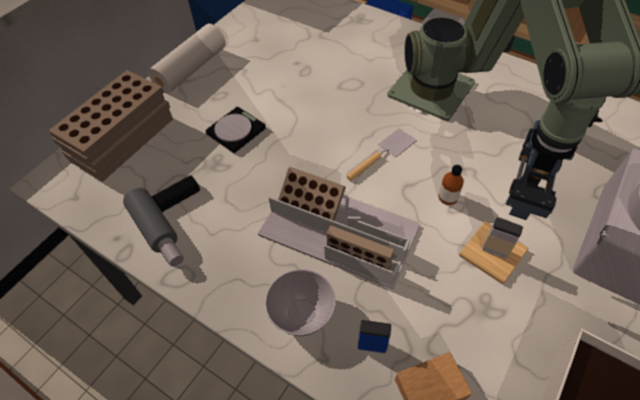

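Emit:
{"method": "carry_out", "body": {
  "increments": [
    [[0,0,-0.1],[-8,0,-40],0.34],
    [[0,0,-0.2],[-16,0,-80],0.34],
    [[0,0,-0.3],[-25,0,-120],0.34],
    [[0,0,-0.4],[-33,0,-160],0.34],
    [[0,0,-0.5],[-42,0,-200],0.34],
    [[0,0,-0.6],[-50,0,-240],0.34],
    [[0,0,-0.7],[-58,0,-280],0.34],
    [[0,0,-0.8],[-66,0,-320],0.34],
    [[0,0,-0.9],[-74,0,-360],0.34],
    [[0,0,-0.9],[-83,0,-400],0.34]
  ]
}}

```text
time_s: 7.65
ee_pos: [425.6, 51.4, 391.8]
ee_rot: [-88.0, -46.0, 8.0]
force: [-0.4, 0.6, 1.0]
gripper_width: 60.0
```

```bash
cat >> h.py <<'E'
def mp(x,z,t=52,o=(3.7,-94,19.5)):
    t=np.radians(t);return (o[0]+x*np.cos(t)-z*np.sin(t),o[1],o[2]+x*np.sin(t)+z*np.cos(t))
E
python3 -c "
from h import *
st();goal(mp(0,199),52,False)"
```

```text
t 7.65 q [  3.6  -1.7 123.2  22.2  13.6 -24.7] rot [-88. -46.   8.] F [-0.4  0.6  1. ] w 60.0 grasp rack [-40.1  46.6 272.4]
turn [-0.033 -0.003 -0.105] shift [-190.     5.6 -135.4] tcp [321.  -99.7 247.9]
```

```bash
cat > kin.py <<'E'
import numpy as np
from scipy.optimize import least_squares
from scipy.spatial.transform import Rotation as R
def fk(q,p):
    q=np.radians(q);a1,L1,bx,bz,h,d6=p
    A=R.from_euler('z',q[0]);v=A.apply([a1,0,0])+[0,0,h]
    B=A*R.from_euler('y',q[1]);v=v+B.apply([0,0,L1])
    C=B*R.from_euler('y',q[2]);v=v+C.apply([bx,0,bz])
    D=C*R.from_euler('z',q[3])*R.from_euler('y',q[4])
    E=D*R.from_euler('z',q[5]);v=v+E.apply([0,0,d6])
    # flange z = approach; tool y=approach, tool x at yaw q1-q6 when down
    M=R.from_matrix(np.array([[-1,0,0],[0,0,1],[0,1,0]]).T) # tool axes in flange frame: x=-fx, y=fz, z=fy
    return v,E*M
D=[([-66.864,18.348,89.70,0,72.043,-1.148],[236.39,-524.0,403.99]),([-21.2,8.9,106.2,0,64.9,-27.4],[432.1,-154.9,380.3]),([10.7,26.3,97.8,0,55.8,2.8],[581.1,121.9,271.6]),
([10.7,21.3,90.3,0,68.4,2.8],[580.7,121.9,370.2]),([39.1,20.6,91.7,.1,67.9,30.9],[445.4,377.4,367.8]),([38.8,24.8,98.3,0,56.9,30.9],[447.8,374.9,284.3]),([38.8,19.2,88.9,0,71.2,30.9],[448.4,375.5,400.6]),([3.6,-1.7,123.2,22.2,13.6,-24.7],[425.6,51.4,391.8])]
s=least_squares(lambda p:np.ravel([fk(q,p)[0]-x for q,x in D]),[0,400,0,400,300,100]);P=s.x
lo=np.array([-177.97,-48.28,12.27,-77.06,2.81,-146.56]);hi=np.array([177.97,115.42,149.76,257.06,150.46,146.56])
def ik(pos,Rg,q0):
    def e(q):
        v,E=fk(q,P);return np.r_[(v-pos),100*(Rg.inv()*E).as_rotvec()]
    r=least_squares(e,np.clip(q0,lo+.1,hi-.1),bounds=(lo,hi));return r.x,np.linalg.norm(r.fun)
E
python3 - <<'E'
from kin import *;from h import *
print(P.round(1),abs(s.fun).max().round(2))
v,E=fk(D[-1][0],P);print(E.as_euler('xyz',degrees=True),'meas -88 -46 8')
for beta in(-30,-15,0,15,30):
  for flip in(0,180):
    Rt=lambda t:RK*R.from_euler('x',-90,degrees=True)*R.from_euler('z',-t,degrees=True)*R.from_euler('x',beta,degrees=True)*R.from_euler('y',flip,degrees=True)
    for t,z,o in((52,199,(3.7,-94,19.5)),(52,109,(3.7,-94,19.5)),(25,109,(2,-94,18)),(0,109,(0,-94,13))):
        g=rack(mp(0,z,t,o))
        tcp=g-Rt(t).apply([0,172,0]);best={}
        for q0 in([-15,0,130,0,20,-20],[-15,0,130,180,20,150],[-15,0,130,180,20,-140],[-15,0,130,90,20,60],[-15,0,130,-60,20,60],[-15,0,120,60,30,-90]):
            q,er=ik(tcp,Rt(t),q0)
            if er<1: best[tuple(q.round(-0).astype(int))]=1
        print(beta,flip,t,z,list(map(lambda k:tuple(map(int,k)),best)))
E
```

```text
[ -1.3 595.3  27.  417.7 141.9 147.9] 11.72
[-88.06760355 -46.062593     8.00092601] meas -88 -46 8
-30 0 52 199 []
-30 0 52 109 []
-30 0 25 109 [(10, 18, 122, -66, 34, 63)]
-30 0 0 109 [(10, 27, 99, -35, 60, 22)]
-30 180 52 199 []
-30 180 52 109 [(11, 26, 146, 223, 52, -27)]
-30 180 25 109 [(10, 18, 122, -66, 34, -117)]
-30 180 0 109 []
-15 0 52 199 []
-15 0 52 109 []
-15 0 25 109 [(0, 15, 121, -34, 20, 25)]
-15 0 0 109 [(2, 26, 97, -18, 57, 4)]
-15 180 52 199 []
-15 180 52 109 [(-5, 22, 147, 187, 43, -13)]
-15 180 25 109 []
-15 180 0 109 []
0 0 52 199 []
0 0 52 109 []
0 0 25 109 [(-11, 15, 119, 20, 24, -36)]
0 0 0 109 [(-6, 26, 94, 0, 60, -14)]
0 180 52 199 [(-29, 9, 147, 123, 35, 26)]
0 180 52 109 [(-21, 22, 144, 143, 40, 11)]
0 180 25 109 [(-11, 15, 119, 20, 24, 144)]
0 180 0 109 []
15 0 52 199 [(-41, 14, 140, 91, 48, -136)]
15 0 52 109 [(-32, 25, 137, 106, 46, -147)]
15 0 25 109 [(-20, 19, 115, 42, 39, -63)]
15 0 0 109 [(-13, 29, 91, 15, 66, -28)]
15 180 52 199 [(-41, 14, 140, 91, 48, 44)]
15 180 52 109 [(-32, 25, 137, 107, 46, 33)]
15 180 25 109 [(-20, 19, 115, 42, 39, 117)]
15 180 0 109 []
30 0 52 199 [(-46, 21, 132, 74, 62, -128)]
30 0 52 109 [(-38, 30, 129, 84, 57, -134)]
30 0 25 109 [(-27, 25, 110, 48, 56, -74)]
30 0 0 109 [(-19, 33, 88, 27, 75, -38)]
30 180 52 199 [(-46, 21, 132, 74, 62, 52)]
30 180 52 109 [(-38, 30, 129, 84, 57, 46)]
30 180 25 109 [(-27, 25, 110, 48, 56, 106)]
30 180 0 109 [(-19, 33, 88, 27, 75, 142)]
```

```bash
cat >> kin.py <<'E'
import h
def Rg(t,b): return h.RK*R.from_euler('x',-90,degrees=True)*R.from_euler('z',-t,degrees=True)*R.from_euler('x',b,degrees=True)
def go(g,t,b,q0=None,gd=172):
    """g grasp point in rack frame"""
    s=h.env.state();R0=R.from_euler('xyz',s['ee_rot'],degrees=True);G=Rg(t,b)
    tcp=h.rack(g)-G.apply([0,gd,0])
    print('turn',(R0.inv()*G).as_rotvec().round(3),'shift',R0.inv().apply(tcp-s['ee_pos']).round(1),'tcp',tcp.round(0))
    q,e=ik(tcp,G,s['qpos'] if q0 is None else q0);print('   ik',q.round(0),round(e,1));return q
E
python3 - <<'E'
from kin import *
from h import mp
h.st()
pre=np.array(mp(0,199))
q=go(pre+[0,0,80],20,22)
for i in np.linspace(0,1,6): q=go(pre+[0,0,80*(1-i)],20+32*i,22,q)
for i in np.linspace(0,1,4): q=go(mp(0,199-86*i),52,22,q)
for i in np.linspace(0,1,6):
    q=go(mp(0,113,52-52*i,(3.7-3.7*i,-94,23-10*i)),52-52*i,22,q)
q=go((0,90,126),0,22,q)
E
```

```text
t 7.65 q [  3.6  -1.7 123.2  22.2  13.6 -24.7] rot [-88. -46.   8.] F [-0.4  0.6  1. ] w 60.0 grasp rack [-40.1  46.6 272.4]
turn [0.344 0.093 0.447] shift [ -44.5  -24.3 -198.7] tcp [ 410. -152.  372.]
   ik [-30.   8. 112.  33.  63. -58.] 0.0
turn [0.344 0.093 0.447] shift [ -44.5  -24.3 -198.7] tcp [ 410. -152.  372.]
   ik [-30.   8. 112.  33.  63. -58.] 0.0
turn [0.347 0.07  0.337] shift [ -72.4  -20.1 -198.9] tcp [ 394. -154.  349.]
   ik [-33.   8. 117.  41.  58. -69.] 0.0
turn [0.349 0.047 0.227] shift [-101.   -14.  -199.1] tcp [ 379. -157.  324.]
   ik [-35.   8. 122.  50.  54. -82.] 0.0
turn [0.35  0.023 0.117] shift [-130.1   -6.  -199.4] tcp [ 364. -159.  298.]
   ik [-38.  10. 127.  60.  52. -97.] 0.0
turn [0.351 0.    0.007] shift [-159.3    4.  -199.8] tcp [ 351. -160.  270.]
   ik [ -41.   13.  132.   71.   52. -114.] 0.0
turn [ 0.351 -0.023 -0.103] shift [-188.6   16.  -200.2] tcp [ 340. -162.  240.]
   ik [ -44.   17.  137.   82.   55. -131.] 0.0
turn [ 0.351 -0.023 -0.103] shift [-188.6   16.  -200.2] tcp [ 340. -162.  240.]
   ik [ -44.   17.  137.   82.   55. -1
[... 544 characters left out ...]
.076] shift [-129.7   99.2 -202.9] tcp [ 440. -148.  225.]
   ik [ -31.   22.  126.   76.   44. -111.] 0.0
turn [0.349 0.052 0.254] shift [ -83.   108.3 -203.2] tcp [ 478. -142.  252.]
   ik [-26.  20. 118.  56.  44. -83.] 0.0
turn [0.345 0.09  0.433] shift [ -38.5  126.  -203.7] tcp [ 521. -136.  272.]
   ik [-22.  22. 109.  40.  50. -61.] 0.0
turn [0.339 0.128 0.611] shift [   2.1  151.9 -204.5] tcp [ 568. -130.  283.]
   ik [-19.  26.  99.  28.  60. -44.] 0.0
turn [0.331 0.166 0.79 ] shift [  37.6  185.  -205.5] tcp [ 616. -123.  285.]
   ik [-16.  30.  90.  21.  71. -33.] 0.0
turn [0.331 0.166 0.79 ] shift [ 37.3 191.1 -21.6] tcp [590.  59. 285.]
   ik [  0.  26.  97.  25.  62. -21.] 0.0
```

Emit:
{"method": "carry_out", "body": {
  "increments": [
    [[0.07,0.02,0.09],[-9,-5,-40],0.34],
    [[0.14,0.04,0.18],[-18,-10,-80],0.34],
    [[0.2,0.055,0.27],[-27,-15,-120],0.34],
    [[0.27,0.075,0.36],[-36,-19,-160],0.34],
    [[0.344,0.093,0.447],[-44,-24,-198],0.34],
    [[0.344,0.093,0.447],[-44,-24,-198],0.34],
    [[0.344,0.093,0.447],[-44,-24,-198],0.34],
    [[0.344,0.093,0.447],[-44,-24,-198],0.34],
    [[0.344,0.093,0.447],[-44,-24,-198],0.34]
  ]
}}

```text
time_s: 8.4
ee_pos: [411.9, -149.2, 372.5]
ee_rot: [-67.9, -20.0, 8.2]
force: [-0.3, 0.2, 0.3]
gripper_width: 60.4
```

Run:
```python
from kin import *
from h import mp
h.st()
go(mp(0,199),52,22)
```

```text
t 8.4 q [-30.8   7.7 112.   33.1  64.  -58.7] rot [-67.9 -20.    8.2] F [-0.3  0.2  0.3] w 60.4 grasp rack [-151.3  -91.   222.7]
turn [-0.002 -0.209 -0.519] shift [-113.9   91.1  -39.7] tcp [ 340. -162.  240.]
   ik [ -44.   17.  137.   82.   55. -131.] 0.0
```

Emit:
{"method": "carry_out", "body": {
  "increments": [
    [[0,-0.026,-0.065],[-14,11,-5],0.34],
    [[0,-0.052,-0.13],[-28,22,-10],0.34],
    [[0,-0.078,-0.195],[-42,33,-15],0.34],
    [[0,-0.105,-0.26],[-57,45,-20],0.34],
    [[0,-0.13,-0.325],[-71,57,-25],0.34],
    [[0,-0.157,-0.39],[-85,68,-30],0.34],
    [[0,-0.183,-0.455],[-100,80,-35],0.34],
    [[0,-0.209,-0.519],[-114,91,-40],0.34],
    [[0,-0.209,-0.519],[-114,91,-40],0.34],
    [[0,-0.209,-0.519],[-114,91,-40],0.34]
  ]
}}

```text
time_s: 9.23
ee_pos: [340.2, -162.1, 240.8]
ee_rot: [-67.7, -51.9, 8.0]
force: [-0.5, -0.7, 0.2]
gripper_width: 60.3
```

Run:
```python
from kin import *
from h import mp
h.st()
go(mp(0,135),52,22);go(mp(0,111),52,22)
f=h.grab('top');h.cv2.imwrite('pics/t1.png',f['frame'])
```

```text
t 9.23 q [ -45.5   16.7  136.5   80.    55.4 -130.7] rot [-67.7 -51.9   8. ] F [-0.5 -0.7  0.2] w 60.3 grasp rack [-153.1  -93.4  142.6]
turn [-0.004 -0.002 -0.001] shift [ -0.6  59.3 -24.3] tcp [ 390. -155.  201.]
   ik [ -38.   24.  135.   91.   52. -138.] 0.0
turn [-0.004 -0.002 -0.001] shift [ -0.5  81.6 -33.3] tcp [ 408. -152.  186.]
   ik [ -36.   27.  134.   95.   51. -140.] 0.0
```

View pics/t1.png

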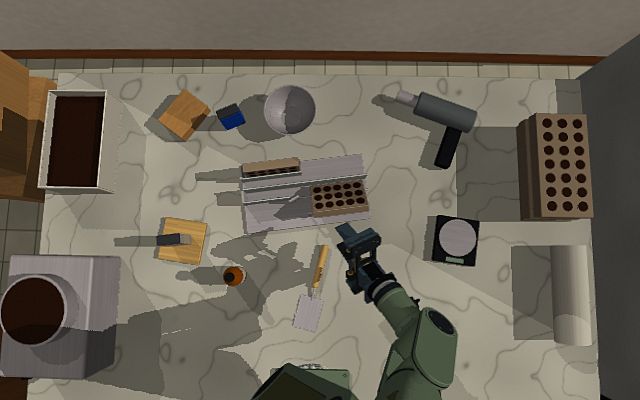

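Emit:
{"method": "carry_out", "body": {
  "increments": [
    [[0,0,0],[0,15,-6],0.34],
    [[0,0,0],[0,35,-14],0.34],
    [[0,0,0],[0,50,-20],0.34],
    [[0,0,0],[-0.5,62,-25],0.34],
    [[0,0,0],[-0.5,72,-29],0.34],
    [[0,0,0],[-0.5,79,-32],0.34],
    [[0,0,0],[-0.5,82,-33],0.34],
    [[0,0,0],[-0.5,82,-33],0.34],
    [[0,0,0],[-0.5,82,-33],0.34]
  ]
}}

```text
time_s: 10.03
ee_pos: [409.3, -152.9, 187.0]
ee_rot: [-68.0, -52.1, 8.3]
force: [-0.8, 0.1, 0.0]
gripper_width: 59.9
```

Run:
```python
from kin import *
from h import mp
h.st()
go(mp(0,111),52,22)
f=h.grab('scene');h.cv2.imwrite('pics/s2.png',h.cv2.resize(f['frame'][130:300,220:460],None,fx=3,fy=3))
```

```text
t 10.03 q [ -37.1   26.5  133.5   92.8   51.7 -139.3] rot [-68.  -52.1   8.3] F [-0.8  0.1  0. ] w 59.9 grasp rack [-83.  -94.3  89.1]
turn [-0.002  0.003  0.002] shift [-1.2  0.3  0.6] tcp [ 408. -152.  186.]
   ik [ -36.   27.  134.   95.   51. -140.] 0.0
```

View pics/s2.png

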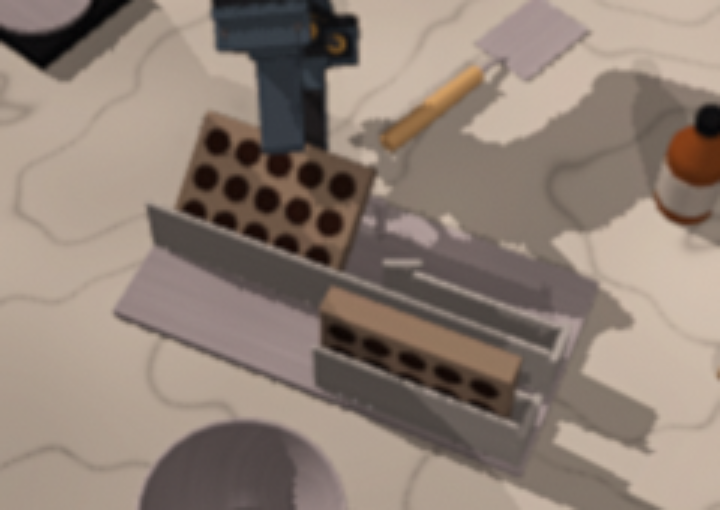

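Emit:
{"method": "carry_out", "body": {
  "increments": [
    [[0,0,0],[-1,0,0],0.34],
    [[0,0,0],[-1,0,0],1],
    [[0,0,0],[-1,0,0],1],
    [[0,0,0],[-1,0,0],1],
    [[0,0,0],[-1,0,0],1],
    [[0,0,0],[-1,0,0],1],
    [[0,0,0],[-1,0,0],1],
    [[0,0,0],[-1,0,0],1],
    [[0,0,0],[-1,0,0],1],
    [[0,0,0],[-1,0,0],1]
  ],
  "force": 40
}}

```text
time_s: 10.92
ee_pos: [408.8, -153.3, 185.9]
ee_rot: [-68.0, -52.2, 8.2]
force: [0.0, -0.3, 3.2]
gripper_width: 23.9
```

Run:
```python
from kin import *
from h import mp
h.st()
for t,o in((50,(3.5,-94,24)),(40,(3,-94,24)),(30,(2,-94,22)),(20,(1,-94,20)),(10,(0,-94,18)),(0,(0,-94,16))): print(t);go(mp(0,111,t,o),t,22)
```

```text
t 10.92 q [ -37.2   26.6  133.6   93.    51.8 -139.6] rot [-68.  -52.2   8.2] F [ 0.  -0.3  3.2] w 23.9 grasp rack [-83.4 -94.8  88.1]
50
turn [-0.001  0.015  0.035] shift [12.9 -2.3  2. ] tcp [ 414. -152.  198.]
   ik [ -35.   25.  132.   91.   49. -134.] 0.0
40
turn [-0.001  0.08   0.197] shift [59.4  2.7 -0.1] tcp [ 447. -147.  231.]
   ik [ -30.   21.  125.   73.   44. -106.] 0.0
30
turn [-0.001  0.146  0.358] shift [102.2  16.   -5.5] tcp [ 484. -142.  256.]
   ik [-26.  20. 117.  54.  45. -80.] 0.0
20
turn [-0.001  0.211  0.52 ] shift [142.   36.4 -13.8] tcp [ 525. -136.  274.]
   ik [-22.  22. 108.  38.  51. -59.] 0.0
10
turn [-0.001  0.277  0.682] shift [177.3  63.2 -24.7] tcp [ 569. -129.  284.]
   ik [-19.  26.  99.  28.  60. -44.] 0.0
0
turn [-0.001  0.342  0.844] shift [207.8  96.3 -38.2] tcp [ 616. -123.  286.]
   ik [-16.  30.  90.  21.  71. -33.] 0.0
```

Emit:
{"method": "carry_out", "body": {
  "increments": "[[[0, 0.015, 0.035], [8, -2, 2], 1], [[0, 0.015, 0.035], [13, -2, 2], 1], [[0, 0.03, 0.075], [25, -1.5, 1.5], 1], [[0, 0.047, 0.115], [36, 0, 1], [1][0]], [[0, 0.063, 0.156], [48, 1, 0.5], 1], [[0, 0.08, 0.197], [59.4, 2.7, 0], 1], [[0, 0.096, 0.237], [70.5, 5, -1], 1], [[0, 0.113, 0.278], [81, 8.5, -2.5], 1], [[0, 0.13, 0.318], [92, 12, -4], 1], [[0, 0.146, 0.358], [102.2, 16, -5.5], 1]]"
}}

```text
carry_out: Invalid argument: increments='[[[0, 0.015, 0.035], [8, -2, 2], 1], [[0, 0.015, 0.035], [13, -2, 2], 1], [[0, 0.03, 0.075], [25, -1.5, 1.5], 1], [[0, 0.047, 0.115], [36, 0, 1], [1][0]], [[0, 0.063, 0.156], [48, 1, 0.5], 1], [[0, 0...(393 chars total, truncated) is not valid JSON
```

Emit:
{"method": "carry_out", "body": {
  "increments": [
    [[0,0.015,0.035],[8,-2,2],1],
    [[0,0.015,0.035],[13,-2,2],1],
    [[0,0.03,0.075],[25,-1.5,1.5],1],
    [[0,0.047,0.115],[36,0,1],1],
    [[0,0.063,0.156],[48,1,0.5],1],
    [[0,0.08,0.197],[59.4,2.7,0],1],
    [[0,0.096,0.237],[70.5,5,-1],1],
    [[0,0.113,0.278],[81,8.5,-2.5],1],
    [[0,0.13,0.318],[92,12,-4],1],
    [[0,0.146,0.358],[102.2,16,-5.5],1]
  ]
}}

```text
time_s: 11.75
ee_pos: [483.4, -141.1, 255.4]
ee_rot: [-68.0, -29.7, 8.2]
force: [0.2, -0.6, -3.5]
gripper_width: 23.5
```

Run:
```python
from kin import *
from h import mp
h.st()
for t,o in((30,(2,-94,22)),(20,(1,-94,20)),(10,(0,-94,18)),(0,(0,-94,16))): print(t);go(mp(0,111,t,o),t,22)
```

```text
t 11.75 q [-27.1  20.4 116.7  53.   45.7 -80.5] rot [-68.  -29.7   8.2] F [ 0.2 -0.6 -3.5] w 23.5 grasp rack [-54.7 -93.2 116.9]
30
turn [-0.001 -0.    -0.005] shift [ 0.8 -0.7 -0.3] tcp [ 484. -142.  256.]
   ik [-26.  20. 117.  54.  45. -80.] 0.0
20
turn [-0.001  0.065  0.157] shift [45.9  4.  -2.3] tcp [ 525. -136.  274.]
   ik [-22.  22. 108.  38.  51. -59.] 0.0
10
turn [-0.001  0.131  0.318] shift [89.7 16.2 -7.4] tcp [ 569. -129.  284.]
   ik [-19.  26.  99.  28.  60. -44.] 0.0
0
turn [-0.001  0.196  0.48 ] shift [131.5  36.1 -15.5] tcp [ 616. -123.  286.]
   ik [-16.  30.  90.  21.  71. -33.] 0.0
```

Emit:
{"method": "carry_out", "body": {
  "increments": [
    [[0,0.021,0.05],[15,1,-1],1],
    [[0,0.043,0.104],[30,2,-1.5],1],
    [[0,0.065,0.157],[46,4,-2.3],1],
    [[0,0.087,0.21],[61,7,-3.5],1],
    [[0,0.109,0.264],[76,11.5,-5.5],1],
    [[0,0.131,0.318],[89.7,16.2,-7.4],1],
    [[0,0.153,0.372],[104,22,-9.7],1],
    [[0,0.175,0.426],[118,29,-12.5],1],
    [[0,0.196,0.48],[131.5,36,-15.5],1],
    [[0,0.196,0.48],[131.5,36,-15.5],1]
  ]
}}

```text
time_s: 12.58
ee_pos: [618.0, -122.9, 286.0]
ee_rot: [-67.9, -0.2, 8.2]
force: [0.3, -0.0, -2.6]
gripper_width: 24.0
```

Run:
```python
from kin import *
h.st()
f=h.grab('scene');h.cv2.imwrite('pics/s3.png',h.cv2.resize(f['frame'][130:300,220:460],None,fx=3,fy=3))
W=h.cloud(f).reshape(-1,3);l=h.RK.inv().apply(W-h.O)
m=l[(l[:,0]<14)&(l[:,0]>-40)&(l[:,1]<-12)&(l[:,1]>-185)&(l[:,2]>85)&(l[:,2]<135)]
for y in(-165,-150,-135,-60,-45,-30):
    s=m[abs(m[:,1]-y)<6]
    if len(s):print(y,len(s),'ztop',np.percentile(s[:,2],90).round(1),'x at top',np.percentile(s[s[:,2]>np.percentile(s[:,2],70)][:,0],[5,95]).round(1))
print('y',np.percentile(m[:,1],[1,99]))
go((0,-94,127-3),0,22)
```

```text
t 12.58 q [-16.8  30.6  89.4  21.2  70.9 -33.9] rot [-67.9  -0.2   8.2] F [ 0.3 -0.  -2.6] w 24.0 grasp rack [  2.5 -94.1 126.6]
-135 3 ztop 121.6 x at top [6.6 6.6]
-60 70 ztop 123.1 x at top [-5.3 12.8]
-45 67 ztop 122.7 x at top [-6.4 13.6]
-30 69 ztop 123.2 x at top [-7.2 13.3]
y [-124.73320772  -18.73856945]
turn [-0.002  0.003  0.003] shift [-0.7  2.3 -0.7] tcp [ 616. -123.  283.]
   ik [-16.  31.  90.  21.  70. -33.] 0.0
```

View pics/s3.png

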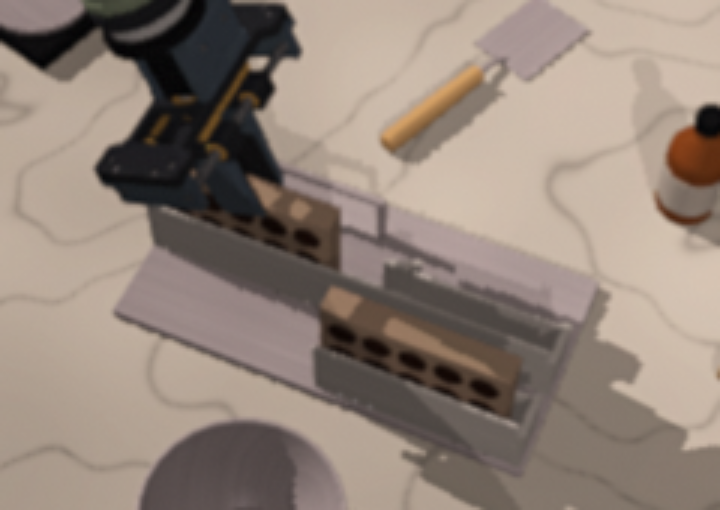

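Emit:
{"method": "carry_out", "body": {
  "increments": [
    [[0,0,0],[-0.7,1.9,-0.8],1],
    [[0,0,0],[-0.7,3.7,-1.5],1],
    [[0,0,0],[-0.7,4.6,-1.9],1],
    [[0,0,0],[-0.7,5.1,-2.1],1],
    [[0,0,0],[-0.7,5.1,-2.1],1]
  ]
}}

```text
time_s: 13.05
ee_pos: [614.7, -123.8, 282.2]
ee_rot: [-67.9, -0.3, 8.0]
force: [-0.5, -0.3, -2.1]
gripper_width: 23.6
```

Run:
```python
from kin import *
h.st()
go((0,-94,119),0,22)
```

```text
t 13.05 q [-17.   30.5  90.1  21.3  70.3 -34.3] rot [-67.9  -0.3   8. ] F [-0.5 -0.3 -2.1] w 23.6 grasp rack [ -0.4 -94.5 122.8]
turn [-0.002  0.     0.005] shift [ 1.2  3.7 -0.7] tcp [ 616. -123.  278.]
   ik [-16.  31.  90.  21.  70. -33.] 0.0
```

Emit:
{"method": "carry_out", "body": {
  "increments": [
    [[0,0,0],[0.4,0.9,-0.4],1],
    [[0,0,0],[0.4,1.4,-0.6],1],
    [[0,0,0],[0.4,1.4,-0.6],1],
    [[0,0,0],[0.4,1.4,-0.6],1]
  ]
}}

```text
time_s: 13.38
ee_pos: [615.8, -123.7, 281.2]
ee_rot: [-67.9, -0.3, 8.1]
force: [0.4, -1.4, 0.8]
gripper_width: 24.2
```

Emit:
{"method": "carry_out", "body": {
  "increments": [
    [[0,0,0],[0,2.2,5.6],1],
    [[0,0,0],[0,5.6,13.9],1],
    [[0,0,0],[0,8.6,21.3],1],
    [[0,0,0],[0,11.2,27.8],1],
    [[0,0,0],[0,13.9,34.3],1],
    [[0,0,0],[0,16.5,40.8],1],
    [[0,0,0],[0,19.1,47.3],1],
    [[0,0,0],[0,21.7,53.8],1],
    [[0,0,0],[0,22.5,55.6],1],
    [[0,0,0],[0,22.5,55.6],1]
  ]
}}

```text
time_s: 14.22
ee_pos: [607.4, -63.2, 281.0]
ee_rot: [-67.9, -0.3, 8.1]
force: [1.5, -0.5, 5.6]
gripper_width: 23.5
```

Run:
```python
from kin import *
h.st()
go((0,6,122),0,22)
go((0,66,122),0,22)
```

```text
t 14.22 q [-11.9  28.9  93.3  22.7  67.2 -30.6] rot [-67.9  -0.3   8.1] F [ 1.5 -0.5  5.6] w 23.5 grasp rack [  1.  -33.3 121.7]
turn [-0.002  0.001  0.005] shift [-0.1 14.6 37. ] tcp [602. -24. 281.]
   ik [ -7.  28.  95.  23.  65. -27.] 0.0
turn [-0.002  0.001  0.005] shift [-0.1 37.2 92.5] tcp [593.  36. 281.]
   ik [ -2.  27.  97.  25.  63. -23.] 0.0
```

Emit:
{"method": "carry_out", "body": {
  "increments": [
    [[0,0,0.003],[-0.5,2.5,8],1],
    [[0,0,0.003],[-0.5,7,18],1],
    [[0,0,0.003],[-0.5,11,28],1],
    [[0,0,0.003],[-0.5,15,38],1],
    [[0,0,0.003],[-0.5,19,48],1],
    [[0,0,0.003],[-0.5,23,58],1],
    [[0,0,0.003],[-0.5,27,68],1],
    [[0,0,0.003],[-0.5,31,78],1],
    [[0,0,0.003],[-0.5,36,90.5],1],
    [[0,0,0.003],[-0.5,36,90.5],1]
  ]
}}

```text
time_s: 15.05
ee_pos: [592.3, 35.2, 280.9]
ee_rot: [-67.7, 0.0, 8.2]
force: [0.4, 3.6, 4.0]
gripper_width: 23.9
```

Run:
```python
from kin import *
h.st()
f=h.grab('scene');h.cv2.imwrite('pics/s4.png',h.cv2.resize(f['frame'][130:300,220:460],None,fx=3,fy=3))
go((0,88,122),0,22)
```

```text
t 15.05 q [ -2.9  26.9  96.9  24.7  63.  -23.8] rot [-67.7   0.    8.2] F [0.4 3.6 4. ] w 23.9 grasp rack [ -1.2  66.6 121.8]
turn [-0.005  0.002 -0.001] shift [ 1.   8.2 21.4] tcp [590.  57. 281.]
   ik [  0.  27.  97.  25.  62. -21.] 0.0
```

View pics/s4.png

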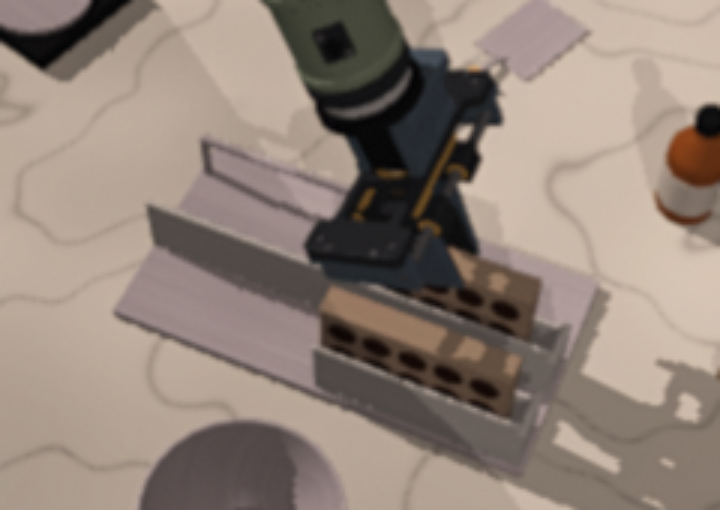

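Emit:
{"method": "carry_out", "body": {
  "increments": [
    [[0,0,0],[0.8,2,5],1],
    [[0,0,0],[0.8,4,10],1],
    [[0,0,0],[0.8,5.6,14],1],
    [[0,0,0],[0.8,7,17],1],
    [[0,0,0],[0.8,7.5,18.5],1],
    [[0,0,0],[0.8,7.5,18.5],1]
  ]
}}

```text
time_s: 15.6
ee_pos: [591.1, 52.4, 281.1]
ee_rot: [-67.9, -0.1, 8.1]
force: [1.1, -0.9, 1.7]
gripper_width: 23.3
```

Emit:
{"method": "carry_out", "body": {
  "increments": [
    [[0,0,0],[0,0.6,1.5],1],
    [[0,0,0],[0,1.1,2.8],1],
    [[0,0,0],[0,1.5,3.7],1],
    [[0,0,0],[0,1.5,3.7],1]
  ]
}}

```text
time_s: 15.93
ee_pos: [590.5, 56.1, 281.1]
ee_rot: [-67.9, -0.1, 8.1]
force: [0.4, -1.7, 0.5]
gripper_width: 23.7
```

```bash
python3 -c "
import h;h.st()"
```

```text
t 15.93 q [ -0.9  26.7  97.2  24.9  62.  -22. ] rot [-67.9  -0.1   8.1] F [ 0.4 -1.7  0.5] w 23.7 grasp rack [  0.3  87.  121.7]
```

Emit:
{"method": "carry_out", "body": {
  "increments": [
    [[0,0,0],[0,0.4,1],1],
    [[0,0,0],[0,0.8,2],1],
    [[0,0,0],[0,1.2,3],1],
    [[0,0,0],[0,1.2,3],1],
    [[0,0,0],[0,1.2,3],1]
  ]
}}

```text
time_s: 16.35
ee_pos: [590.2, 58.6, 281.4]
ee_rot: [-68.0, -0.1, 8.1]
force: [0.4, -5.4, 1.8]
gripper_width: 23.8
```

```bash
python3 -c "
import h;h.st()"
```

```text
t 16.35 q [ -0.6  26.6  97.2  24.8  61.9 -21.7] rot [-68.   -0.1   8.1] F [ 0.4 -5.4  1.8] w 23.8 grasp rack [  0.4  89.1 121.9]
```

Emit:
{"method": "carry_out", "body": {
  "increments": [
    [[0,0,0],[0,0.4,1],1],
    [[0,0,0],[0,0.8,1.9],1],
    [[0,0,0],[0,0.8,1.9],1],
    [[0,0,0],[0,0.8,1.9],1]
  ]
}}

```text
time_s: 16.68
ee_pos: [590.0, 59.4, 281.9]
ee_rot: [-68.2, -0.2, 8.2]
force: [-0.4, -12.3, 5.1]
gripper_width: 23.8
```

```bash
python3 -c "
import h;h.st()"
```

```text
t 16.68 q [ -0.5  26.6  97.2  24.6  61.8 -21.6] rot [-68.2  -0.2   8.2] F [ -0.4 -12.3   5.1] w 23.8 grasp rack [  0.5  89.4 122.2]
```

Emit:
{"method": "carry_out", "body": {
  "increments": [
    [[0,0,0],[0,-0.8,-1.9],1],
    [[0,0,0],[0,-0.8,-1.9],0.9],
    [[0,0,0],[0,-0.8,-1.9],0.55],
    [[0,0,0],[0,-0.8,-1.9],0.45],
    [[0,0,0],[0,-0.8,-1.9],0.45],
    [[0,0,0],[0,-0.8,-1.9],0.45],
    [[0,0,0],[0,-15,-2],0.45],
    [[0,0,0],[0,-40,-2],0.45],
    [[0,0,0],[0,-75,-2],0.45],
    [[0,0,0],[0,-110,-2],0.45]
  ]
}}

```text
time_s: 17.52
ee_pos: [595.5, 18.6, 382.8]
ee_rot: [-67.9, 0.1, 8.2]
force: [2.1, -0.1, 0.5]
gripper_width: 50.0
```

Emit:
{"method": "carry_out", "body": {
  "increments": [
    [[0,0,0],[0,-40,0],0.45],
    [[0,0,0],[-30,-80,-10],0.45],
    [[0,0,0],[-70,-100,-30],0.45],
    [[0,0,0],[-110,-110,-60],0.45],
    [[0,0,0],[-150,-110,-90],0.45],
    [[0,0,0],[-150,-110,-120],0.45],
    [[0,0,0],[-150,-110,-120],0.45],
    [[0,0,0],[-150,-110,-120],0.45]
  ]
}}

```text
time_s: 18.18
ee_pos: [467.4, -155.7, 438.2]
ee_rot: [-67.9, 0.0, 7.9]
force: [-0.1, -0.3, -0.0]
gripper_width: 49.9
```

Run:
```python
from h import *
st()
for n in('scene','top'):
    f=grab(n)
    if n=='scene':cv2.imwrite('pics/s5.png',f['frame'])
    w=cloud(f).reshape(-1,3);l=RK.inv().apply(w-O)
    for nm,x0,x1 in(('mould',-30,30),('spare',35,95)):
        m=l[(l[:,0]>x0)&(l[:,0]<x1)&(l[:,1]>-180)&(l[:,1]<200)&(l[:,2]>108)&(l[:,2]<125)]
        if len(m): print(n,nm,len(m),np.percentile(m,[1,99],axis=0).round(1).tolist(),cv2.minAreaRect(m[:,:2].astype(np.float32)))
    t=w[(abs(w[:,0]-447)<60)&(abs(w[:,1]-375)<60)&(w[:,2]>118)]
    if len(t): print(n,'tin',len(t),t.mean(0),t.max(0))
```

```text
t 18.18 q [-25.1  12.4  94.5  18.4  85.7 -36.4] rot [-67.9   0.    7.9] F [-0.1 -0.3 -0. ] w 49.9 grasp rack [-151.4 -105.3  278.9]
scene mould 717 [[-12.2, 16.0, 108.5], [13.2, 163.1, 120.1]] ((0.5888500213623047, 89.0445556640625), (149.8191680908203, 26.167421340942383), 89.98920440673828)
scene spare 777 [[54.5, 3.3, 108.4], [79.5, 150.0, 120.2]] ((67.0558853149414, 76.33599853515625), (149.69541931152344, 27.182266235351562), 89.96746063232422)
scene tin 322 [450.21273893 376.46002896 125.493478  ] [464.56091765 406.28228809 130.9882336 ]
top mould 525 [[-11.7, 14.2, 109.5], [11.9, 160.6, 119.5]] ((0.12029266357421875, 87.76309204101562), (24.64438819885254, 149.9923553466797), 0.036008670926094055)
top spare 520 [[54.3, 1.9, 109.4], [78.1, 148.2, 120.2]] ((66.06967163085938, 75.61927032470703), (150.2256622314453, 25.205631256103516), 89.54782104492188)
top tin 228 [446.76658535 375.28807411 124.32860824] [463.09012365 404.34028219 130.45409409]
```

View pics/s5.png

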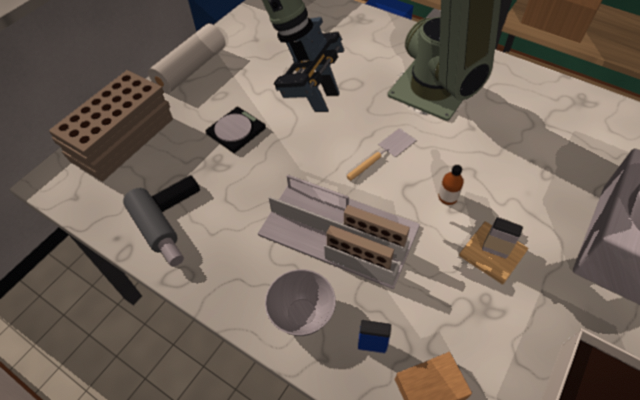

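```bash
python3 -c "
from h import *
print(env.job_done())"
```

```text
the job is handed in; nothing more can be done
None
```

I moved the tin and the mould as the task asked and handed the job in at about 18 s of the 64 s allowed; the hand-in reports no verdict.

- **Tin:** I gripped it across its narrow side, lifted it out of the front slot and stood it on the board. The last check puts it within about 4 mm of the board's centre, upright and released.
- **Mould:** I gripped its free edge with the tool tilted 52°, turned it upright in the lane, and slid it in until the end stop pushed back with about 12 N. Then I let go and backed the arm away. The last check has it upright on the lane floor, centred within 1 mm, turned less than 0.1° from the rack, at rack y 88–89 mm (the allowed range is 80–95).
- **Spare mould and bottle:** The spare still measures upright in the rear slot and nothing touched the bottle. I judged the bottle by eye in the last picture and did not measure it again.
- **Disagreement between checks:** The two cameras differ by about 1–3 mm, as expected from their calibration. No check failed.

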